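# Load, stopper and index the sample flasks

## Robot

A 7-joint arm with a two-finger parallel gripper is mounted at the origin on the work surface. World frame = base frame: x ahead of the robot, y to its left, z up, the work surface at z = 0. Lengths are in m, angles in degrees, forces in N, time in s.
With the tool pointing down it reaches from about 0.4 to 0.875 m from the base axis. Payload 6.5 kg.
Tool frame: the origin (TCP) lies on the front face of the gripper's body, between the roots of the fingers; the fingertips stand 73 mm ahead of it and the grasp point (between the pads) lies 54 mm ahead of it (manip.grip_depth is the distance from the TCP to the grasp point, in m); z points along the fingers, y is the line along which they close (so a half turn about z gives the same grasp; the last joint's range is limited). The gripper opens to 85 mm and grips with 20 to 120 N. Pads are 22 mm wide; open, the fingers measure 114 mm over their backs; the gripper's body (76 mm by 85 mm) begins 54 mm behind the grasp point. The pads swing forward as they close: fully open they stand 13 mm farther back than shut.
Start: joints at [67.941, 30.733, -0.252, 88.115, 0.149, 61.152, -4.079], TCP at [0.204, -0.617, 0.304] pointing down, gripper open.
Joint ranges: [-154.64, 154.64], [-21.42, 123.67], [-72.66, 72.17], [13.99, 137.28], [-74.86, 254.86], [10.95, 109.41], [-158.01, 158.01]. Speed limits (degrees/s): [136.94, 136.94, 180, 180, 180, 180, 180].

## Interface

Orientations are given as a 3x3 rotation matrix whose columns are the frame's x, y, z axes.
In Python, from bench import manip gives the robot as it stands.
- The arm moves only by the tool servo_tool, never from a script. Its arguments are lists of equal length, an entry for each row: "grip": the opening, from -1 (shut) to 1 (fully open); "linear": the shift along the tool's x, y, z in units of 10 cm (1.0 is 10 cm), a list of three; "roll": the turn about the tool's z in units of 0.15 rad (1.0 is 0.15 rad). A call has 1 to 20 rows; each row shifts and turns the commanded pose from where the row before left it, along the tool's axes as they then stand; what a row does not reach is not made up. A row lasts 1/10 s, in which the tool goes at most 50 mm and 8.59 degrees, less where a joint would pass 70% of its speed; a pose out of reach is approached as far as the arm can. A call with a number of a shift or a turn outside -1 to 1 is refused whole. A call with a gripper value outside its range is refused whole. The fingers move at their own pace and stop on an object; "force" is the grip in N (left out, the last holds). Time passes only in rows, so rows that do not move let the fingers close. It gives the time, the measured TCP pose, the force, the opening and the grip force at its end, in the units of the state.
- manip.observe(): the state, without advancing time (a new reading comes with each control period).
- manip.grab_frame(name): name is "side" or "top" or "wrist"; returns (picture, depth): 400x640x3 uint8, red, green, blue; 400x640 float32, m along the optical axis (not along the pixel's ray), 0 where there is no reading.
- manip.camera_info(name): a dict with "K" (3x3 intrinsics, pixels), "R" (3x3) and "t" (3): a world point X has camera coordinates R X + t. Camera axes: x right, y down, z forward; pixel columns grow to the right and rows downward; lengths in m; the calibration is good to about 2 mm. A picture is of the moment at which its call begins: read the wrist's pose just before it. camera_info takes no time and is no camera call; for the wrist camera it gives the pose at the moment of the call.
- manip.sign_off(): hands the job in; it is judged then, once.
The state is a dict: "time_s": time; "qpos": joint angles; "dq": joint speeds; "effort": joint torques, N m; "ee_pos": TCP position; "orientation": TCP orientation; "force": force on the tool from outside, world axes, zero at the start; "moment": the same for the moment, N m; "gripper_width": finger opening in m; "grip_force": force on a finger pad.
Only numpy, scipy, OpenCV 4.12 (cv2) and the standard library are available. Lean on these libraries where they do the work, as an engineer would, in place of code of your own. Each camera call takes 0.05 s, during which the arm holds its last target. There are 200 camera calls.

## Task

Stand every amber flask upright in a pocket of the rotary table, fully down inside the pocket's ring, and close each one with a black rubber stopper set straight and fully home, its flange resting on the rim. Only when all are loaded and closed, turn the table by its post one click counter-clockwise (seen from above), so that it rests in the next detent with every flask still in its pocket and closed. Set the glass down gently, never tip a flask over, and do not shift the jar, dishes, bottle or beaker standing around.

Things in the scene. Friction and masses are not known exactly. Their poses are not given: they have to be found in the camera images.
- flask0: amber glass flask, loose, round about its z axis, may be absent (2 or 3 are present). 110 mm tall: foot diameter 80 up to 26 mm, conical shoulder from 26 to 62 mm, straight neck of outer diameter 57 from 62 to 110 mm, the mouth 49 mm wide inside and 38 mm deep. 130 to 210 g. Origin: centre of the underside, z up its axis; starts upright on the bench
- flask1: amber glass flask, loose, round about its z axis, may be absent (2 or 3 are present). 110 mm tall: foot diameter 80 up to 26 mm, conical shoulder from 26 to 62 mm, straight neck of outer diameter 57 from 62 to 110 mm, the mouth 49 mm wide inside and 38 mm deep. 130 to 210 g. Origin: centre of the underside, z up its axis; starts upright on the bench
- flask2: amber glass flask, loose, round about its z axis, may be absent (2 or 3 are present). 110 mm tall: foot diameter 80 up to 26 mm, conical shoulder from 26 to 62 mm, straight neck of outer diameter 57 from 62 to 110 mm, the mouth 49 mm wide inside and 38 mm deep. 130 to 210 g. Origin: centre of the underside, z up its axis; starts upright on the bench
- stopper0: black rubber stopper, loose, round, 54 mm tall: weighted plug tapering from 36 mm diameter at the foot to 45 at 20 mm up, flange of diameter 60 from 20 to 24 mm, plain grip of diameter 22 from 24 to 54 mm. 60-105 g. All three alike; one may be spare. Origin: centre of the foot, z up. Starts upright on the bench. Fully home its flange lies on the rim and its origin is 90 mm above the flask's
- stopper1: black rubber stopper, loose, round, 54 mm tall: weighted plug tapering from 36 mm diameter at the foot to 45 at 20 mm up, flange of diameter 60 from 20 to 24 mm, plain grip of diameter 22 from 24 to 54 mm. 60-105 g. All three alike; one may be spare. Origin: centre of the foot, z up. Starts upright on the bench. Fully home its flange lies on the rim and its origin is 90 mm above the flask's
- stopper2: black rubber stopper, loose, round, 54 mm tall: weighted plug tapering from 36 mm diameter at the foot to 45 at 20 mm up, flange of diameter 60 from 20 to 24 mm, plain grip of diameter 22 from 24 to 54 mm. 60-105 g. All three alike; one may be spare. Origin: centre of the foot, z up. Starts upright on the bench. Fully home its flange lies on the rim and its origin is 90 mm above the flask's
- turntable: fixed round base of the rotary table, diameter 250 mm, 20 mm high, grey; it carries an aluminium turning disc of diameter 310 mm, its top 32 mm above the bench. Origin: on the bench, on the turning axis (vertical). Place and yaw differ from start to start; a dark plunger block sticks out of it
- index (a joint): angle of the turning disc in rad, growing counter-clockwise seen from above. Sprung detents (clicks) at 0 (where it starts), 1.571 and 3.142; between them it springs towards the nearer one, with up to about 0.6 N m (some 6 N at the post); no further travel beyond 0.12 rad outside them
- pocket0 (a point): centre of the floor of a flask pocket on the turning disc, 100 mm from the turning axis, 32 mm above the bench; a ring lip of inner diameter 86 and outer 94 mm, 10 mm high, surrounds it. The three pockets and the post lie 90 degrees apart; the pockets are alike and any flask may use any
- pocket1 (a point): centre of the floor of a flask pocket on the turning disc, 100 mm from the turning axis, 32 mm above the bench; a ring lip of inner diameter 86 and outer 94 mm, 10 mm high, surrounds it. The three pockets and the post lie 90 degrees apart; the pockets are alike and any flask may use any
- pocket2 (a point): centre of the floor of a flask pocket on the turning disc, 100 mm from the turning axis, 32 mm above the bench; a ring lip of inner diameter 86 and outer 94 mm, 10 mm high, surrounds it. The three pockets and the post lie 90 degrees apart; the pockets are alike and any flask may use any
- post_top (a point): centre of the top of the upright steel turning post on the disc, diameter 18 mm, standing from 32 to 122 mm above the bench, 110 mm from the turning axis; move it round the axis to turn the disc
- jar: bystander: closed jar with a paper label, diameter 60, 60 mm tall, loose, stands among flasks and stoppers. Origin: centre of the underside
- dishes: bystander: stack of white culture dishes, diameter 68, 26 mm tall, loose, stands among flasks and stoppers. Origin: centre of the underside
- bottle: bystander: white sample bottle with a red cap, diameter 68, 150 mm tall, loose, to the left near the robot. Origin: centre of the underside
- beaker: bystander: clear beaker, diameter 72, 75 mm tall, loose, at the back. Origin: centre of the underside
Things that resemble listed ones, but are neither listed nor needed, are in the scene too. Leave any pink or red look-alike of the stopper2 alone.

How it is judged (in metres and radians):
On the way:
1. with the table still in its first detent, every flask stands in a pocket and is closed with a stopper (((horizontal distance between flask0 and pocket0 below 0.006 m and z of flask0 in the frame of pocket0 between -0.004 and 0.004 m) or (horizontal distance between flask0 and pocket1 below 0.006 m and z of flask0 in the frame of pocket1 between -0.004 and 0.004 m) or (horizontal distance between flask0 and pocket2 below 0.006 m and z of flask0 in the frame of pocket2 between -0.004 and 0.004 m)) and angle between each of flask0, flask1, flask2's own z axis and vertical below 0.08 rad and ((horizontal distance between stopper0 and flask0 below 0.006 m and z of stopper0 in the frame of flask0 between 0.0865 and 0.0935 m and angle between the z axis of stopper0 and the z axis of flask0, either way round below 0.08 rad) or (horizontal distance between stopper1 and flask0 below 0.006 m and z of stopper1 in the frame of flask0 between 0.0865 and 0.0935 m and angle between the z axis of stopper1 and the z axis of flask0, either way round below 0.08 rad) or (horizontal distance between stopper2 and flask0 below 0.006 m and z of stopper2 in the frame of flask0 between 0.0865 and 0.0935 m and angle between the z axis of stopper2 and the z axis of flask0, either way round below 0.08 rad)) and ((horizontal distance between flask1 and pocket0 below 0.006 m and z of flask1 in the frame of pocket0 between -0.004 and 0.004 m) or (horizontal distance between flask1 and pocket1 below 0.006 m and z of flask1 in the frame of pocket1 between -0.004 and 0.004 m) or (horizontal distance between flask1 and pocket2 below 0.006 m and z of flask1 in the frame of pocket2 between -0.004 and 0.004 m)) and ((horizontal distance between stopper0 and flask1 below 0.006 m and z of stopper0 in the frame of flask1 between 0.0865 and 0.0935 m and angle between the z axis of stopper0 and the z axis of flask1, either way round below 0.08 rad) or (horizontal distance between stopper1 and flask1 below 0.006 m and z of stopper1 in the frame of flask1 between 0.0865 and 0.0935 m and angle between the z axis of stopper1 and the z axis of flask1, either way round below 0.08 rad) or (horizontal distance between stopper2 and flask1 below 0.006 m and z of stopper2 in the frame of flask1 between 0.0865 and 0.0935 m and angle between the z axis of stopper2 and the z axis of flask1, either way round below 0.08 rad)) and ((horizontal distance between flask2 and pocket0 below 0.006 m and z of flask2 in the frame of pocket0 between -0.004 and 0.004 m) or (horizontal distance between flask2 and pocket1 below 0.006 m and z of flask2 in the frame of pocket1 between -0.004 and 0.004 m) or (horizontal distance between flask2 and pocket2 below 0.006 m and z of flask2 in the frame of pocket2 between -0.004 and 0.004 m)) and ((horizontal distance between stopper0 and flask2 below 0.006 m and z of stopper0 in the frame of flask2 between 0.0865 and 0.0935 m and angle between the z axis of stopper0 and the z axis of flask2, either way round below 0.08 rad) or (horizontal distance between stopper1 and flask2 below 0.006 m and z of stopper1 in the frame of flask2 between 0.0865 and 0.0935 m and angle between the z axis of stopper1 and the z axis of flask2, either way round below 0.08 rad) or (horizontal distance between stopper2 and flask2 below 0.006 m and z of stopper2 in the frame of flask2 between 0.0865 and 0.0935 m and angle between the z axis of stopper2 and the z axis of flask2, either way round below 0.08 rad)) and value of joint index between -0.15 and 0.15 rad), for 0.2 s.
At the end, for the whole second after the job is handed in: every flask upright (4.5 deg) on a pocket floor (6 mm sideways, 4 mm in height), a stopper straight (4.5 deg) in its neck with the flange on the rim (6 mm sideways, 3.5 mm in height), the table at rest one click counter-clockwise of the start (1.571, within 0.15 rad) (((horizontal distance between flask0 and pocket0 below 0.006 m and z of flask0 in the frame of pocket0 between -0.004 and 0.004 m) or (horizontal distance between flask0 and pocket1 below 0.006 m and z of flask0 in the frame of pocket1 between -0.004 and 0.004 m) or (horizontal distance between flask0 and pocket2 below 0.006 m and z of flask0 in the frame of pocket2 between -0.004 and 0.004 m)) and angle between each of flask0, flask1, flask2's own z axis and vertical below 0.08 rad and ((horizontal distance between stopper0 and flask0 below 0.006 m and z of stopper0 in the frame of flask0 between 0.0865 and 0.0935 m and angle between the z axis of stopper0 and the z axis of flask0, either way round below 0.08 rad) or (horizontal distance between stopper1 and flask0 below 0.006 m and z of stopper1 in the frame of flask0 between 0.0865 and 0.0935 m and angle between the z axis of stopper1 and the z axis of flask0, either way round below 0.08 rad) or (horizontal distance between stopper2 and flask0 below 0.006 m and z of stopper2 in the frame of flask0 between 0.0865 and 0.0935 m and angle between the z axis of stopper2 and the z axis of flask0, either way round below 0.08 rad)) and ((horizontal distance between flask1 and pocket0 below 0.006 m and z of flask1 in the frame of pocket0 between -0.004 and 0.004 m) or (horizontal distance between flask1 and pocket1 below 0.006 m and z of flask1 in the frame of pocket1 between -0.004 and 0.004 m) or (horizontal distance between flask1 and pocket2 below 0.006 m and z of flask1 in the frame of pocket2 between -0.004 and 0.004 m)) and ((horizontal distance between stopper0 and flask1 below 0.006 m and z of stopper0 in the frame of flask1 between 0.0865 and 0.0935 m and angle between the z axis of stopper0 and the z axis of flask1, either way round below 0.08 rad) or (horizontal distance between stopper1 and flask1 below 0.006 m and z of stopper1 in the frame of flask1 between 0.0865 and 0.0935 m and angle between the z axis of stopper1 and the z axis of flask1, either way round below 0.08 rad) or (horizontal distance between stopper2 and flask1 below 0.006 m and z of stopper2 in the frame of flask1 between 0.0865 and 0.0935 m and angle between the z axis of stopper2 and the z axis of flask1, either way round below 0.08 rad)) and ((horizontal distance between flask2 and pocket0 below 0.006 m and z of flask2 in the frame of pocket0 between -0.004 and 0.004 m) or (horizontal distance between flask2 and pocket1 below 0.006 m and z of flask2 in the frame of pocket1 between -0.004 and 0.004 m) or (horizontal distance between flask2 and pocket2 below 0.006 m and z of flask2 in the frame of pocket2 between -0.004 and 0.004 m)) and ((horizontal distance between stopper0 and flask2 below 0.006 m and z of stopper0 in the frame of flask2 between 0.0865 and 0.0935 m and angle between the z axis of stopper0 and the z axis of flask2, either way round below 0.08 rad) or (horizontal distance between stopper1 and flask2 below 0.006 m and z of stopper1 in the frame of flask2 between 0.0865 and 0.0935 m and angle between the z axis of stopper1 and the z axis of flask2, either way round below 0.08 rad) or (horizontal distance between stopper2 and flask2 below 0.006 m and z of stopper2 in the frame of flask2 between 0.0865 and 0.0935 m and angle between the z axis of stopper2 and the z axis of flask2, either way round below 0.08 rad)) and linear speed of each of flask0, flask1, flask2, stopper0, stopper1, stopper2 below 0.02 m/s and value of joint index between 1.421 and 1.721 rad and velocity of joint index between -0.05 and 0.05 rad/s); the robot touches nothing.
It fails at once if a bystander (jar, dishes, bottle or beaker) is moved more than 30 mm (distance of any of jar, dishes, bottle, beaker from where it was at the start of the episode above 0.03 m).
It fails at once if a flask is tipped by more than 40 degrees (angle between any of flask0, flask1, flask2's own z axis and vertical above 0.7 rad).
It fails at once if a flask is dropped or pressed on the table with more than 45 N (contact force between any of flask0, flask1, flask2 and turntable above 45 N).
It fails at once if the table is turned past the next detent towards the one after (value of joint index above 2.2 rad).
Of flask0, flask1, flask2 only 2 to 3 are there at a start; the rules pass over those that are not, and their reading is None.
At some moment in a run one of stopper0, stopper1, stopper2 may be knocked a few centimetres aside while the robot is not near it.
It also fails if it takes over 210 s, if anything falls off the work surface, if the arm or the gripper's body presses on something with over 40 N, if the wrist force passes 120 N, or if a joint passes its speed limit or range.

## Working session

There is one attempt and no reset: what is moved stays moved. The work goes in short steps, Python scripts to look and compute and a tool call to move; the robot and the scene stay as the last step left them, time stands still between calls to the robot, and variables do not carry over. Pictures are saved under pics/ and viewed, at most 14 in all, crops included, and the job is handed in when it is done.

Besides the shell and the picture viewer there is one more tool, called by a JSON object that holds its "op" and its "data", one argument or row to a line. servo_tool: Moves the arm, as the interface text tells. Its arguments: {"type":"object","properties":{"grip":{"type":"array","items":{"type":"number"}},"linear":{"type":"array","items":{"type":"array","items":{"type":"number"}}},"roll":{"type":"array","items":{"type":"number"}},"force":{"type":"number"}},"required":["grip","linear","roll"]}

```bash
mkdir -p pics; ls
python3 - <<'E'
from bench import manip
import cv2,json,numpy as np
s=manip.observe();print(s)
for n in("top","side"):
    p,d=manip.grab_frame(n);cv2.imwrite(f"pics/{n}0.png",p[:,:,::-1]);np.savez(f"{n}0.npz",p=p,d=d)
    print(n,manip.camera_info(n))
E
```

```text
pics
{'time_s': 0.0, 'qpos': array([67.9425553 , 30.78049741, -0.25372822, 88.17182812,  0.14713629,
       61.15246894, -4.08136755]), 'dq': array([ 0.07725773,  0.05269507, -0.01275352, -0.00561981,  0.09431085,
        0.00890902, -0.01436684]), 'effort': array([-3.81606224e-04, -5.83411610e+01,  1.04864985e+00, -2.59106576e+01,
        1.23830789e-02,  9.55421361e-03,  8.53416196e-06]), 'ee_pos': array([ 0.20354078, -0.61676121,  0.30297145]), 'orientation': array([[ 9.49615481e-01,  3.13416626e-01, -6.75514553e-04],
       [ 3.13417334e-01, -9.49613977e-01,  1.69362997e-03],
       [-1.10666273e-04, -1.82001521e-03, -9.99998338e-01]]), 'force': array([ 0.70759999,  0.15560368, -0.04159546]), 'moment': array([ 0.01871683, -0.03300947, -0.022285  ]), 'grip_force': 0.0, 'gripper_width': 0.08545653881515677}
top {'K': array([[506.44346731,   0.        , 317.77112638],
       [  0.        , 506.44346731, 209.33401967],
       [  0.        ,   0.        ,   1.        ]]), 'R': array([[ 0.01178031, -0.9999294 , -0.00155697],
       [-0.98865653, -0.01141432, -0.14975976],
       [ 0.14973141,  0.00330352, -0.98872119]]), 't': array([0.05048363, 0.5776443 , 1.51783765])}
side {'K': array([[496.5009494 ,   0.        , 328.05494766],
       [  0.        , 496.5009494 , 201.58749999],
       [  0.        ,   0.        ,   1.        ]]), 'R': array([[ 0.99949763, -0.02944429, -0.01172681],
       [-0.02546978, -0.52601327, -0.8500949 ],
       [ 0.01886198,  0.84996651, -0.52649896]]), 't': array([-0.55689581,  0.11948639,  1.32572903])}
```

View pics/top0.png

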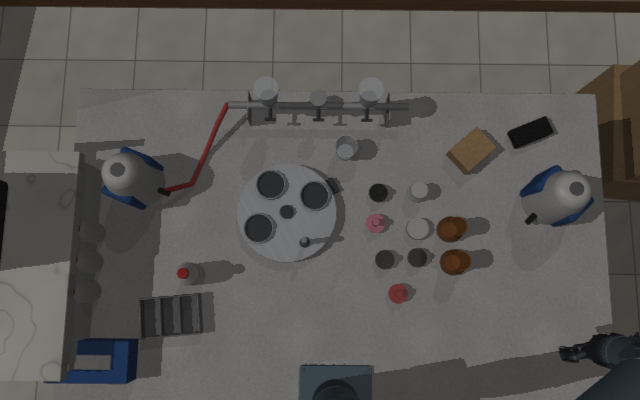

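View pics/side0.png

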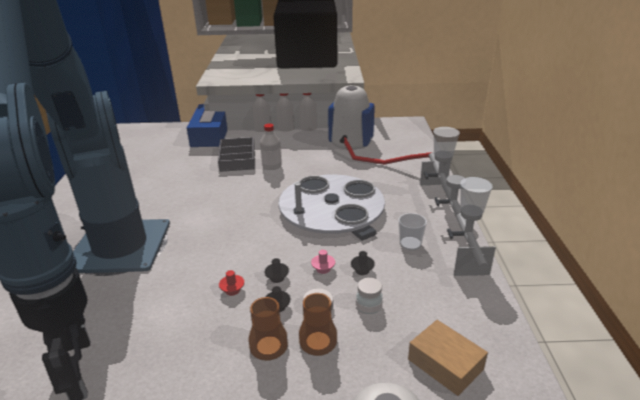

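Top view: two amber flasks at (452,229) and (455,262). The black stoppers are at (378,192), (385,259) and (418,257). The look-alikes to leave alone are the pink one at (375,223) and the red one at (399,293). The jar or dishes are at (419,190) and (418,228), the post at (305,242), and the pockets at (271,184), (315,195) and (259,228). Next I'll measure from both views.

```bash
cat > h.py <<'E'
import numpy as np,cv2
from bench import manip
def ray(n,uv,z,ci=None):
    c=ci or manip.camera_info(n);R,t,K=c["R"],c["t"],c["K"]
    d=R.T@np.linalg.solve(K,[uv[0],uv[1],1.]);o=-R.T@t
    return (o+d*(z-o[2])/d[2])[:2]
def cloud(d,c):
    v,u=np.mgrid[:400,:640];P=np.stack([(u-c["K"][0,2])/c["K"][0,0]*d,(v-c["K"][1,2])/c["K"][1,1]*d,d],-1)
    return (P-c["t"])@c["R"]
def circ(xy):  # least squares circle
    A=np.c_[2*xy,np.ones(len(xy))];s=np.linalg.lstsq(A,(xy**2).sum(1),rcond=None)[0]
    return s[:2],np.sqrt(s[2]+s[:2]@s[:2])
E
python3 - <<'E'
from h import *
for n in("top","side"):
    f=np.load(n+"0.npz");p,d=f["p"],f["d"];c=manip.camera_info(n);W=cloud(d,c)
    hsv=cv2.cvtColor(p,cv2.COLOR_RGB2HSV);H,S,V=cv2.split(hsv)
    X,Y,Z=W[...,0],W[...,1],W[...,2]
    reg=(X>.3)&(X<1)&(Y>-.5)&(Y<.4)&(d>0)
    amber=reg&(H<16)&(H>5)&(S>120)&(Z>.015)
    black=reg&(V<70)&(S<90)&(Z>.012)&(Y<-.08)
    for nm,m in(("amber",amber),("black",black),("jar",reg&(Z>.015)&(S<60)&(V>90)&(Y<-.08)&(d>0))):
        k,L,st,ce=cv2.connectedComponentsWithStats(m.astype(np.uint8))
        for i in range(1,k):
            if st[i,4]<25:continue
            q=W[L==i];zt=np.percentile(q[:,2],97)
            top=q[q[:,2]>zt-.012]
            print(n,nm,ce[i].round(0),st[i,4],"ztop %.3f"%zt,"topc",top[:,:2].mean(0).round(3),"mid",((top[:,:2].min(0)+top[:,:2].max(0))/2).round(3),"ext",np.ptp(top[:,:2],axis=0).round(3))
    # table
    disc=reg&(Z>.024)&(Z<.038)&(Y>-.1)&(Y<.3);print(n,"disc",circ(W[disc][np.r_[cv2.convexHull(W[disc][:,:2].astype(np.float32),returnPoints=False).ravel()]][:,:2]))
    post=reg&(Z>.08)&(Z<.14)&(Y>-.08)&(Y<.25);print("post",W[post].mean(0),W[post].max(0),post.sum())
    for nm,m in(("floor",disc&(V<75)),):
        k,L,st,ce=cv2.connectedComponentsWithStats(m.astype(np.uint8))
        for i in range(1,k):
            if st[i,4]>40:print(n,nm,ce[i].round(),st[i],W[L==i].mean(0).round(4))
# known pixel circle picks
for uv in((452,229),(455,262)):print(ray("top",uv,.11))
for n in("top","side"):print(n)
print(ray("top",(305,242),.122),ray("side",(297,187),.122))
E
```

```text
top amber [452. 228.] 573 ztop 0.111 topc [ 0.524 -0.352] mid [ 0.523 -0.352] ext [0.055 0.056]
top amber [455. 262.] 590 ztop 0.112 topc [ 0.421 -0.36 ] mid [ 0.422 -0.361] ext [0.055 0.056]
top black [384. 108.] 444 ztop 0.197 topc [ 0.866 -0.092] mid [ 0.866 -0.094] ext [0.007 0.026]
top black [378. 192.] 270 ztop 0.057 topc [ 0.635 -0.129] mid [ 0.635 -0.129] ext [0.019 0.021]
top black [417. 257.] 285 ztop 0.057 topc [ 0.434 -0.247] mid [ 0.434 -0.247] ext [0.019 0.018]
top black [384. 259.] 285 ztop 0.057 topc [ 0.426 -0.148] mid [ 0.426 -0.149] ext [0.019 0.021]
top jar [374.  89.] 307 ztop 0.220 topc [ 0.9 -0.1] mid [ 0.901 -0.103] ext [0.072 0.043]
top jar [417. 190.] 263 ztop 0.066 topc [ 0.64  -0.253] mid [ 0.639 -0.253] ext [0.048 0.05 ]
top jar [417. 228.] 365 ztop 0.033 topc [ 0.525 -0.252] mid [ 0.525 -0.253] ext [0.063 0.066]
top disc (array([0.66118714, 0.13039405]), np.float64(0.2376623052537109))
post [0.8673653  0.08234279 0.0919123 ] [0.92498021 0.24967995 0.13988407] 623
top floor [270. 184.] [257 171  27  29 537] [0.6567 0.2079 0.0321]
top floor [314. 195.] [30
[... 1111 characters left out ...]
topc [ 0.64  -0.127] mid [ 0.638 -0.128] ext [0.019 0.015]
side jar [283. 265.] 31 ztop 0.058 topc [ 0.432 -0.145] mid [ 0.43  -0.145] ext [0.019 0.014]
side jar [369. 294.] 736 ztop 0.064 topc [ 0.642 -0.257] mid [ 0.642 -0.253] ext [0.052 0.055]
side jar [321. 294.] 147 ztop 0.111 topc [ 0.544 -0.337] mid [ 0.535 -0.338] ext [0.037 0.025]
side jar [335. 328.] 25 ztop 0.061 topc [ 0.556 -0.353] mid [ 0.556 -0.353] ext [0.002 0.005]
side disc (array([0.67734911, 0.13621637]), np.float64(0.2456394197132675))
post [0.83425777 0.09272865 0.09706788] [0.92614003 0.24930931 0.13998048] 792
[ 0.51318371 -0.33720168]
[ 0.4169112  -0.34322033]
top
side
[0.46896336 0.09283715] [0.47716114 0.08172905]
```

Run:
```python
import cv2,numpy as np
a=cv2.imread("pics/top0.png")
x=cv2.resize(a[150:310,345:480],None,fx=3.6,fy=3.6,interpolation=cv2.INTER_CUBIC)
x=cv2.convertScaleAbs(x,alpha=1.6);cv2.imwrite("pics/crop0.png",x)
```

```text
(no output)
```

View pics/crop0.png

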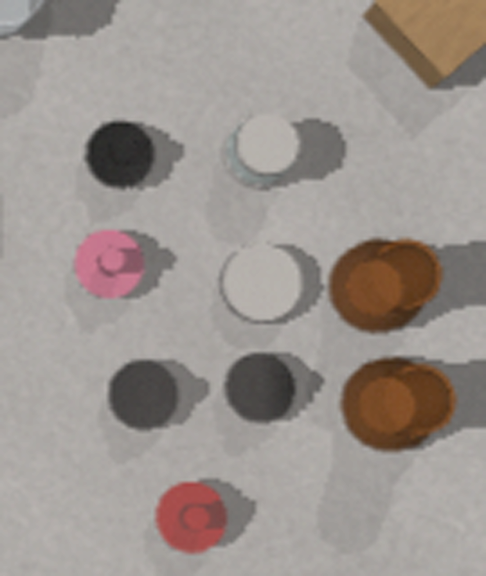

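Crop: the two amber flasks are at the right, the three black stoppers at left-top, left-bottom and centre-bottom, and the pink and red look-alikes are clear to tell apart. Now I'll go closer with the wrist camera.

{"op": "servo_tool", "data": {
  "grip": [1,1,1,1,1,1,1,1,1,1,1,1,1,1,1],
  "linear": [
    [0,0,0],
    [0,0,0],
    [0,0,0],
    [0.25,-0.27,-0.1],
    [0.25,-0.27,-0.1],
    [0.25,-0.27,-0.1],
    [0.25,-0.27,-0.1],
    [0.25,-0.27,-0.1],
    [0.25,-0.27,-0.1],
    [0.25,-0.27,0],
    [0.25,-0.27,0],
    [0.25,-0.27,0],
    [0.25,-0.27,0],
    [0,0,0],
    [0,0,0]
  ],
  "roll": [1,1,0.126,0,0,0,0,0,0,0,0,0,0,0,0]
}}

```text
time_s: 1.6
ee_pos: [0.454, -0.3466, 0.3637]
orientation: [[1.0, 0.004, -0.001], [0.004, -1.0, 0.0], [-0.001, -0.0, -1.0]]
force: [-0.3, 0.5, -1.1]
gripper_width: 0.0855
grip_force: 0.0
```

```bash
cat >> h.py <<'E'
def wrist(tag):
    c=manip.camera_info("wrist");s=manip.observe();p,d=manip.grab_frame("wrist")
    cv2.imwrite(f"pics/{tag}.png",p[:,:,::-1]);np.savez(tag+".npz",p=p,d=d,**c);print("tcp",s["ee_pos"].round(4),s["orientation"].round(3).tolist(),s["time_s"]);return p,d,c
E
python3 - <<'E'
from h import *
p,d,c=wrist("w1");print(c)
E
```

```text
tcp [ 0.454  -0.3466  0.3637] [[1.0, 0.004, -0.001], [0.004, -1.0, 0.0], [-0.001, -0.0, -1.0]] 1.6
{'K': array([[298.36843301,   0.        , 320.01751275],
       [  0.        , 298.36843301, 200.49384413],
       [  0.        ,   0.        ,   1.        ]]), 'R': array([[ 5.44752071e-03, -9.99985155e-01,  1.21227166e-04],
       [-9.48550521e-01, -5.12894613e-03,  3.16584275e-01],
       [-3.16578954e-01, -1.83958949e-03, -9.48564379e-01]]), 't': array([-0.34889363,  0.36908789,  0.58004246])}
```

View pics/w1.png

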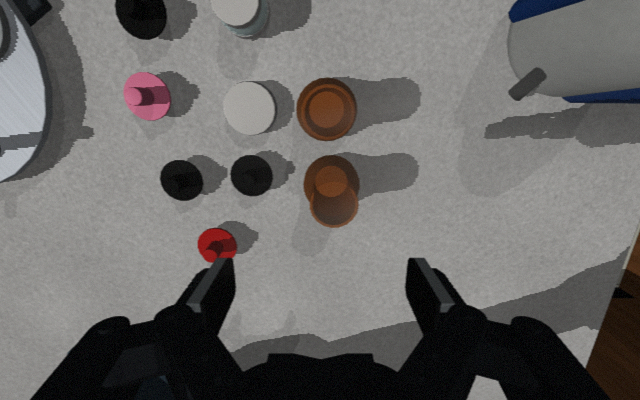

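The wrist view shows flask A at (327,108), flask B with its rim at (333,207), black stoppers at (182,180), (252,175) and (140,15), and the dishes at (249,108). I'll fit rim circles by depth.

```bash
cat >> h.py <<'E'
def tops(W,m,h=.006,minn=60,box=None):
    k,L,st,ce=cv2.connectedComponentsWithStats(m.astype(np.uint8))
    for i in range(1,k):
        if st[i,4]<minn:continue
        q=W[L==i];zt=np.percentile(q[:,2],98);t=q[q[:,2]>zt-h]
        hull=cv2.convexHull(t[:,:2].astype(np.float32))[:,0]
        ce_,r=cv2.minEnclosingCircle(hull.astype(np.float32));print(ce[i].round(),st[i,4],"z %.4f"%zt,"enc",np.round(ce_,4),"r %.4f"%r,"fit",circ(hull.astype(float)))
def seg(p,d,c,kind):
    W=cloud(d,c);H,S,V=cv2.split(cv2.cvtColor(p,cv2.COLOR_RGB2HSV))
    reg=(W[...,0]>.35)&(W[...,0]<.75)&(W[...,1]<.35)&(W[...,1]>-.5)&(d>0)
    if kind=="amber":m=reg&(H<18)&(H>3)&(S>100)&(W[...,2]>.08)
    if kind=="black":m=reg&(V<75)&(S<110)&(W[...,2]>.012)&(W[...,2]<.08)
    tops(W,m)
E
python3 - <<'E'
from h import *
f=dict(np.load("w1.npz"))
seg(f["p"],f["d"],f,"amber");seg(f["p"],f["d"],f,"black")
E
```

```text
[329. 112.] 882 z 0.1111 enc [ 0.5245 -0.3547] r 0.0285 fit (array([ 0.52453244, -0.35464081]), np.float64(0.028014268876492585))
[333. 196.] 745 z 0.1109 enc [ 0.4225 -0.3624] r 0.0285 fit (array([ 0.42289162, -0.36226396]), np.float64(0.027725615705087095))
[35. 67.] 1631 z 0.0314 enc [0.5366 0.0593] r 0.1164 fit (array([0.56925497, 0.15014157]), np.float64(0.1516964779112334))
[141.  18.] 1376 z 0.0545 enc [ 0.636  -0.1314] r 0.0110 fit (array([ 0.63630649, -0.13140099]), np.float64(0.010745645845583445))
[252.  18.] 166 z 0.0590 enc [ 0.6265 -0.2651] r 0.0189 fit (array([ 0.639989  , -0.25373735]), np.float64(0.025765655699839695))
[ 5. 33.] 378 z 0.0419 enc [0.6101 0.0321] r 0.0266 fit (array([0.62017426, 0.06125946]), np.float64(0.040693947932034555))
[262.  26.] 122 z 0.0301 enc [ 0.6246 -0.2739] r 0.0141 fit (array([ 0.63910701, -0.25628055]), np.float64(0.026804548571560557))
[271. 105.] 85 z 0.0252 enc [ 0.5294 -0.269 ] r 0.0298 fit (array([ 0.52569623, -0.25357094]), np.float64(0.03370151156342526))
[251. 175.] 1365 z 0.0545 enc [ 0.4353 -0.2501] r 0.0109 fit (array([ 0.43533257, -0.25006732]), np.float64(0.010496874360606537))
[181. 180.] 1278 z 0.0546 enc [ 0.4282 -0.1509] r 0.0110 fit (array([ 0.42819307, -0.15078216]), np.float64(0.01049984931716762))
[353. 177.] 175 z 0.0722 enc [ 0.4375 -0.3856] r 0.0075 fit (array([ 0.42383947, -0.36592233]), np.float64(0.025026513536132482))
[330. 211.] 82 z 0.0796 enc [ 0.4014 -0.3576] r 0.0114 fit (array([ 0.40501972, -0.35794482]), np.float64(0.008696621181617457))
```

{"op": "servo_tool", "data": {
  "grip": [1,1,1,1,1,1,1,1,1,1,0.2,-0.2,-1,-1,-1,-1,-1],
  "linear": [
    [0.35,0.04,0],
    [0.35,0.04,0],
    [0,0,0.4],
    [0,0,0.4],
    [0,0,0.4],
    [0,0,0.4],
    [0,0,0.3],
    [0,0,0.2],
    [0,0,0.11],
    [0,0,0],
    [0,0,0],
    [0,0,0],
    [0,0,0],
    [0,0,0],
    [0,0,0],
    [0,0,0],
    [0,0,0]
  ],
  "roll": [0,0,0,0,0,0,0,0,0,0,0,0,0,0,0,0,0],
  "force": 35
}}

```text
time_s: 3.35
ee_pos: [0.5246, -0.3558, 0.1446]
orientation: [[1.0, 0.0, 0.002], [0.0, -1.0, -0.002], [0.002, 0.002, -1.0]]
force: [-1.2, 1.2, 6.8]
gripper_width: 0.0571
grip_force: 37.1
```

{"op": "servo_tool", "data": {
  "grip": [-1,-1,-1,-1,-1,-1,-1,-1,-1,-1,-1,-1,-1,-1,-1,-1,-1,-1,-1,-1],
  "linear": [
    [0,0,-0.1],
    [0,0,-0.3],
    [0,0,-0.4],
    [0,0,-0.4],
    [0,0,-0.4],
    [0,0,-0.4],
    [0,-0.2,0],
    [0,-0.4,0],
    [0,-0.4,0],
    [0,-0.4,0],
    [0,-0.4,0],
    [0,-0.4,0],
    [0,-0.4,0],
    [0,-0.4,0],
    [0,-0.4,0],
    [0,-0.4,0],
    [0,-0.4,0],
    [0,-0.3,0],
    [0,-0.2,0],
    [0,0,0]
  ],
  "roll": [0,0,0,0,0,0,0,0,0,0,0,0,0,0,0,0,0,0,0,0]
}}

```text
time_s: 5.35
ee_pos: [0.523, 0.1185, 0.3435]
orientation: [[1.0, 0.006, 0.0], [0.006, -1.0, 0.002], [0.0, -0.002, -1.0]]
force: [-0.1, 0.0, -1.5]
gripper_width: 0.0573
grip_force: 38.1
```

Run:
```python
from h import *
p,d,c=wrist("w2")
W=cloud(d,c);V=p.max(2);Z=W[...,2]
m=(Z>.037)&(Z<.05)&(d>0)&(W[...,0]>.4)&(W[...,0]<.8)&(W[...,1]>-.05)&(W[...,1]<.4)
for g in((.657,.208),(.623,.07),(.519,.241)):
    q=W[m&(np.hypot(W[...,0]-g[0],W[...,1]-g[1])<.06)]
    if len(q)>20:print(g,len(q),q[:,2].mean(),circ(q[:,:2]))
q=W[(Z>.112)&(Z<.128)&(d>0)&(np.hypot(W[...,0]-.477,W[...,1]-.098)<.03)];print("post",len(q),q.mean(0) if len(q) else 0)
```

```text
tcp [0.523  0.1185 0.3435] [[1.0, 0.006, 0.0], [0.006, -1.0, 0.002], [0.0, -0.002, -1.0]] 5.35
(0.657, 0.208) 1123 0.041159264287768144 (array([0.65604394, 0.2058748 ]), np.float64(0.04458351619994112))
(0.623, 0.07) 967 0.041308845400728704 (array([0.62270831, 0.06933449]), np.float64(0.04455490108838534))
(0.519, 0.241) 830 0.041086721842366294 (array([0.51942309, 0.23925698]), np.float64(0.04462554400377413))
post 0 0
```

View pics/w2.png

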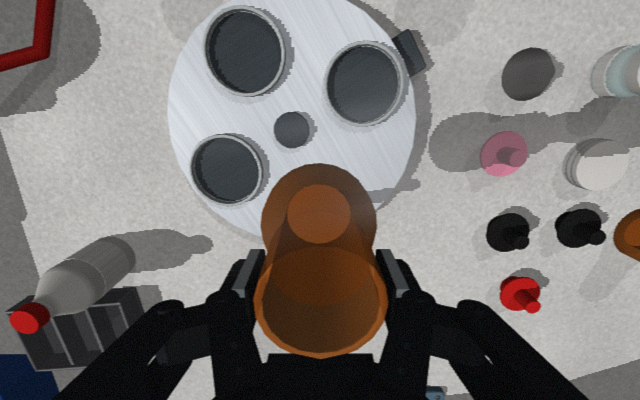

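The table is clear: pockets at (246,50), (366,83) and (227,168), and the flask is held straight. I'm going above pocket Pa and descending to just over the ring.

{"op": "servo_tool", "data": {
  "grip": [-1,-1,-1,-1,-1,-1,-1,-1,-1,-1,-1],
  "linear": [
    [0.27,-0.17,0],
    [0.27,-0.17,0],
    [0.27,-0.17,0],
    [0.27,-0.18,0],
    [0.255,-0.177,0],
    [0,0,0.3],
    [0,0,0.4],
    [0,0,0.3],
    [0,0,0.13],
    [0,0,0],
    [0,0,0]
  ],
  "roll": [0,0,0,0,0,0,0,0,0,0,0]
}}

```text
time_s: 6.5
ee_pos: [0.6582, 0.201, 0.2315]
orientation: [[1.0, -0.001, 0.002], [-0.001, -1.0, 0.0], [0.002, -0.0, -1.0]]
force: [0.3, 0.7, -0.4]
gripper_width: 0.0569
grip_force: 38.1
```

Run:
```python
from h import *
p,d,c=wrist("w3")
W=cloud(d,c);Z=W[...,2];o=manip.observe()["ee_pos"]
m=(Z>.037)&(Z<.05)&(d>0)
q=W[m&(abs(np.hypot(W[...,0]-.656,W[...,1]-.206)-.045)<.006)];print(len(q),circ(q[:,:2]) if len(q)>20 else 0)
H,S,V=cv2.split(cv2.cvtColor(p,cv2.COLOR_RGB2HSV))
a=(H<18)&(H>3)&(S>90)&(d>0)&(np.hypot(W[...,0]-o[0],W[...,1]-o[1])<.06)&(Z>.03)
print("foot",a.sum());tops(W,a)
for lo,hi in((.055,.075),):
    q=W[a&(Z>lo)&(Z<hi)];print(len(q),circ(q[:,:2]) if len(q)>20 else 0)
```

```text
tcp [0.6582 0.201  0.2315] [[1.0, -0.001, 0.002], [-0.001, -1.0, 0.0], [0.002, -0.0, -1.0]] 6.5
702 (array([0.65721009, 0.2063991 ]), np.float64(0.04447630013155094))
foot 20516
[319. 265.] 20348 z 0.1976 enc [0.6577 0.2012] r 0.0301 fit (array([0.65864778, 0.2009834 ]), np.float64(0.02861546720634632))
0 0
```

{"op": "servo_tool", "data": {
  "grip": [-1,-1,-1,-1,-1,-1],
  "linear": [
    [-0.015,-0.053,0],
    [0,0,0],
    [0,0,0.1],
    [0,0,0.1],
    [0,0,0],
    [0,0,0]
  ],
  "roll": [0,0,0,0,0,0]
}}

```text
time_s: 7.15
ee_pos: [0.6555, 0.2065, 0.2091]
orientation: [[1.0, -0.0, -0.001], [-0.0, -1.0, -0.001], [-0.001, 0.001, -1.0]]
force: [0.8, -0.7, -1.0]
gripper_width: 0.057
grip_force: 38.1
```

{"op": "servo_tool", "data": {
  "grip": [-1,-1,-1,-1,-1,-1],
  "linear": [
    [0.01,0,0.08],
    [0,0,0.08],
    [0,0,0.06],
    [0,0,0.04],
    [0,0,0.03],
    [0,0,0]
  ],
  "roll": [0,0,0,0,0,0]
}}

```text
time_s: 7.75
ee_pos: [0.6565, 0.2067, 0.1804]
orientation: [[1.0, -0.0, -0.001], [-0.0, -1.0, -0.0], [-0.001, 0.0, -1.0]]
force: [-0.4, 0.2, -0.7]
gripper_width: 0.0567
grip_force: 38.1
```

{"op": "servo_tool", "data": {
  "grip": [-1,-1,-1,-1,-1],
  "linear": [
    [0,0,0.015],
    [0,0,0.015],
    [0,0,0.01],
    [0,0,0],
    [0,0,0]
  ],
  "roll": [0,0,0,0,0]
}}

```text
time_s: 8.25
ee_pos: [0.6568, 0.2067, 0.177]
orientation: [[1.0, -0.0, 0.0], [-0.0, -1.0, 0.0], [0.0, -0.0, -1.0]]
force: [0.9, -0.3, -0.4]
gripper_width: 0.0571
grip_force: 38.1
```

{"op": "servo_tool", "data": {
  "grip": [-1,-1,-1,-1],
  "linear": [
    [0,0,0.015],
    [0,0,0.01],
    [0,0,0],
    [0,0,0]
  ],
  "roll": [0,0,0,0]
}}

```text
time_s: 8.65
ee_pos: [0.6574, 0.207, 0.1766]
orientation: [[1.0, -0.0, 0.002], [-0.0, -1.0, 0.0], [0.002, -0.0, -1.0]]
force: [-3.3, -1.2, 11.5]
gripper_width: 0.0572
grip_force: 38.7
```

{"op": "servo_tool", "data": {
  "grip": [-0.1,0.5,1,1,1,1,1,1,1,1,1,1,1],
  "linear": [
    [0,0,0],
    [0,0,0],
    [0,0,0],
    [0,0,0],
    [0,0,-0.1],
    [0,0,-0.3],
    [0,0,-0.4],
    [0,0,-0.4],
    [0,0,-0.4],
    [-0.3,0,0],
    [-0.4,0,0],
    [-0.4,0,0],
    [0,0,0]
  ],
  "roll": [0,0,0,0,0,0,0,0,0,0,0,0,0]
}}

```text
time_s: 9.95
ee_pos: [0.5416, 0.2074, 0.3346]
orientation: [[1.0, 0.004, -0.004], [0.004, -1.0, -0.001], [-0.004, 0.001, -1.0]]
force: [0.0, -0.2, -0.2]
gripper_width: 0.0855
grip_force: 0.0
```

Run:
```python
from h import *
p,d,c=wrist("w4")
seg(p,d,c,"amber")
W=cloud(d,c);Z=W[...,2]
m=(Z>.037)&(Z<.05)&(d>0)
for g in((.657,.206),(.623,.07),(.5194,.2393)):
    q=W[m&(abs(np.hypot(W[...,0]-g[0],W[...,1]-g[1])-.045)<.006)];print(len(q),circ(q[:,:2]) if len(q)>20 else 0)
```

```text
tcp [0.5416 0.2074 0.3346] [[1.0, 0.004, -0.004], [0.004, -1.0, -0.001], [-0.004, 0.001, -1.0]] 9.95
[319.  57.] 4595 z 0.1426 enc [0.6569 0.2084] r 0.0285 fit (array([0.6567095 , 0.20847266]), np.float64(0.028075766560822085))
648 (array([0.65648811, 0.20662467]), np.float64(0.04478173653357683))
1071 (array([0.62296601, 0.06981044]), np.float64(0.044604488415288454))
781 (array([0.51962341, 0.23960609]), np.float64(0.044561893486493524))
```

{"op": "servo_tool", "data": {
  "grip": [1,1,1,1,1,1,1,1,1,1,1,1,1,1,1,1,1,1,1],
  "linear": [
    [-0.08,0.2,0],
    [-0.08,0.38,0],
    [-0.08,0.38,0],
    [-0.08,0.38,0],
    [-0.08,0.38,0],
    [-0.08,0.38,0],
    [-0.08,0.38,0],
    [-0.08,0.38,0],
    [-0.08,0.38,0],
    [-0.08,0.38,0],
    [-0.08,0.38,0],
    [-0.08,0.38,0],
    [-0.08,0.38,0],
    [-0.08,0.38,0],
    [-0.07,0.38,0],
    [0,0.18,0.2],
    [0,0,0.2],
    [0,0,0.2],
    [0,0,0]
  ],
  "roll": [0,0,0,0,0,0,0,0,0,0,0,0,0,0,0,0,0,0,0]
}}

```text
time_s: 11.9
ee_pos: [0.4271, -0.3635, 0.2723]
orientation: [[1.0, -0.001, -0.003], [-0.001, -1.0, 0.002], [-0.003, -0.002, -1.0]]
force: [-0.3, 0.6, -0.3]
gripper_width: 0.0853
grip_force: 0.0
```

Run:
```python
from h import *
p,d,c=wrist("w5")
seg(p,d,c,"amber");seg(p,d,c,"black")
```

```text
tcp [ 0.4271 -0.3635  0.2723] [[1.0, -0.001, -0.003], [-0.001, -1.0, 0.002], [-0.003, -0.002, -1.0]] 11.9
[320. 203.] 1641 z 0.1108 enc [ 0.4227 -0.3625] r 0.0284 fit (array([ 0.42279309, -0.36231133]), np.float64(0.027910801332910535))
[239.  84.] 229 z 0.0252 enc [ 0.525  -0.2664] r 0.0311 fit (array([ 0.52556548, -0.25434866]), np.float64(0.033233999697518085))
[217. 170.] 2262 z 0.0544 enc [ 0.4351 -0.2501] r 0.0110 fit (array([ 0.43519115, -0.24998233]), np.float64(0.010584775267698646))
[126. 177.] 2162 z 0.0544 enc [ 0.4274 -0.1501] r 0.0113 fit (array([ 0.42769443, -0.15012891]), np.float64(0.010768164662778064))
[348. 172.] 231 z 0.0571 enc [ 0.4328 -0.3884] r 0.0140 fit (array([ 0.42513014, -0.37027043]), np.float64(0.023801406211273485))
```

{"op": "servo_tool", "data": {
  "grip": [1,1,1,1,1,1,0.2,-0.2,-1,-1,-1,-1,-1,-1,-1,-1,-1,-1],
  "linear": [
    [-0.043,-0.011,0.3],
    [0,0,0.4],
    [0,0,0.3],
    [0,0,0.2],
    [0,0,0.08],
    [0,0,0],
    [0,0,0],
    [0,0,0],
    [0,0,0],
    [0,0,0],
    [0,0,0],
    [0,0,0],
    [0,0,0],
    [0,0,-0.1],
    [0,0,-0.3],
    [0,0,-0.4],
    [0,0,-0.4],
    [0,0,0]
  ],
  "roll": [0,0,0,0,0,0,0,0,0,0,0,0,0,0,0,0,0,0]
}}

```text
time_s: 13.75
ee_pos: [0.4258, -0.3642, 0.2729]
orientation: [[1.0, -0.0, 0.009], [-0.0, -1.0, -0.007], [0.009, 0.007, -1.0]]
force: [0.2, -1.0, -1.7]
gripper_width: 0.0565
grip_force: 38.3
```

{"op": "servo_tool", "data": {
  "grip": [-1,-1,-1,-1,-1,-1,-1,-1,-1,-1,-1,-1,-1,-1],
  "linear": [
    [0.1,-0.2,-0.2],
    [0.18,-0.39,-0.2],
    [0.18,-0.39,0],
    [0.18,-0.39,0],
    [0.18,-0.39,0],
    [0.18,-0.39,0],
    [0.18,-0.39,0],
    [0.18,-0.39,0],
    [0.18,-0.39,0],
    [0.18,-0.39,0],
    [0.18,-0.39,0],
    [0.08,-0.24,0.2],
    [0,0,0.3],
    [0,0,0]
  ],
  "roll": [0,0,0,0,0,0,0,0,0,0,0,0,0,0]
}}

```text
time_s: 15.15
ee_pos: [0.6186, 0.0723, 0.2523]
orientation: [[1.0, 0.002, -0.008], [0.002, -1.0, -0.001], [-0.008, 0.001, -1.0]]
force: [-0.2, -1.3, -2.3]
gripper_width: 0.0569
grip_force: 38.5
```

```bash
cat >> h.py <<'E'
def held(tag,g):
    p,d,c=wrist(tag);W=cloud(d,c);Z=W[...,2];o=manip.observe()["ee_pos"]
    q=W[(Z>.037)&(Z<.05)&(d>0)&(abs(np.hypot(W[...,0]-g[0],W[...,1]-g[1])-.045)<.006)];print("ring",len(q),circ(q[:,:2]) if len(q)>20 else 0)
    H,S,V=cv2.split(cv2.cvtColor(p,cv2.COLOR_RGB2HSV))
    tops(W,(H<18)&(H>3)&(S>90)&(d>0)&(np.hypot(W[...,0]-o[0],W[...,1]-o[1])<.06)&(Z>.03),minn=300)
E
python3 - <<'E'
from h import *
held("w6",(.6228,.0696))
E
```

```text
tcp [0.6186 0.0723 0.2523] [[1.0, 0.002, -0.008], [0.002, -1.0, -0.001], [-0.008, 0.001, -1.0]] 15.15
ring 733 (array([0.62355341, 0.06911357]), np.float64(0.04444091124885515))
[320. 264.] 19415 z 0.2144 enc [0.6158 0.0722] r 0.0295 fit (array([0.61641894, 0.07232592]), np.float64(0.02860759749520406))
```

{"op": "servo_tool", "data": {
  "grip": [-1,-1,-1,-1,-1],
  "linear": [
    [0.04,0.02,0],
    [0,0,0.1],
    [0,0,0.05],
    [0,0,0],
    [0,0,0]
  ],
  "roll": [0,0,0,0,0]
}}

```text
time_s: 15.7
ee_pos: [0.6254, 0.0697, 0.2415]
orientation: [[1.0, -0.0, -0.0], [-0.0, -1.0, 0.0], [-0.0, -0.0, -1.0]]
force: [-0.4, 0.3, -1.2]
gripper_width: 0.0565
grip_force: 38.5
```

Run:
```python
from h import *
held("w7",(.6228,.0696))
```

```text
tcp [0.6254 0.0697 0.2415] [[1.0, -0.0, -0.0], [-0.0, -1.0, 0.0], [-0.0, -0.0, -1.0]] 15.7
ring 680 (array([0.62350593, 0.06911092]), np.float64(0.044544406976540746))
[320. 264.] 19451 z 0.2035 enc [0.6229 0.0695] r 0.0297 fit (array([0.62344503, 0.06975052]), np.float64(0.028610364016208523))
```

{"op": "servo_tool", "data": {
  "grip": [-1,-1,-1,-1,-1,-1,-1,-1,-1],
  "linear": [
    [0,0,0.15],
    [0,0,0.15],
    [0,0,0.1],
    [0,0,0.05],
    [0,0,0.04],
    [0,0,0.04],
    [0,0,0.04],
    [0,0,0],
    [0,0,0]
  ],
  "roll": [0,0,0,0,0,0,0,0,0]
}}

```text
time_s: 16.65
ee_pos: [0.6256, 0.0698, 0.1846]
orientation: [[1.0, -0.0, 0.0], [-0.0, -1.0, 0.0], [0.0, -0.0, -1.0]]
force: [1.0, -0.2, -0.7]
gripper_width: 0.0566
grip_force: 38.5
```

{"op": "servo_tool", "data": {
  "grip": [-1,-1,-1,-1,-1,-1],
  "linear": [
    [0,0,0.015],
    [0,0,0.015],
    [0,0,0.01],
    [0,0,0.01],
    [0,0,0],
    [0,0,0]
  ],
  "roll": [0,0,0,0,0,0]
}}

```text
time_s: 17.25
ee_pos: [0.6262, 0.0703, 0.1803]
orientation: [[1.0, 0.0, 0.002], [0.0, -1.0, 0.001], [0.002, -0.001, -1.0]]
force: [-0.3, 0.9, 6.6]
gripper_width: 0.0569
grip_force: 39.0
```

{"op": "servo_tool", "data": {
  "grip": [-0.1,0.5,1,1,1,1,1,1,1,1,1,1,1,1],
  "linear": [
    [0,0,0],
    [0,0,0],
    [0,0,0],
    [0,0,0],
    [0,0,-0.1],
    [0,0,-0.3],
    [0,0,-0.4],
    [0,0,-0.4],
    [0,0,-0.4],
    [-0.3,-0.2,0],
    [-0.4,-0.2,0],
    [-0.4,-0.2,0],
    [0,0,0],
    [0,0,0]
  ],
  "roll": [0,0,0,0,0,0,0,0,0,0,0,0,0,0]
}}

```text
time_s: 18.65
ee_pos: [0.5151, 0.1303, 0.3403]
orientation: [[1.0, 0.002, 0.001], [0.002, -1.0, -0.0], [0.001, 0.0, -1.0]]
force: [1.2, 0.1, 0.3]
gripper_width: 0.0853
grip_force: 0.0
```

Run:
```python
from h import *
p,d,c=wrist("w8")
seg(p,d,c,"amber");seg(p,d,c,"black")
```

```text
tcp [0.5151 0.1303 0.3403] [[1.0, 0.002, 0.001], [0.002, -1.0, -0.0], [0.001, 0.0, -1.0]] 18.65
[231.  33.] 5062 z 0.1424 enc [0.6559 0.2091] r 0.0288 fit (array([0.65598677, 0.20866451]), np.float64(0.02805417992734648))
[387.  67.] 4615 z 0.1426 enc [0.6244 0.0713] r 0.0285 fit (array([0.624285 , 0.0713185]), np.float64(0.027962287157761306))
[277.  53.] 657 z 0.0586 enc [0.6801 0.1819] r 0.0167 fit (array([0.65838445, 0.20602823]), np.float64(0.03616473037735582))
[423.  40.] 460 z 0.0196 enc [0.6613 0.0114] r 0.0258 fit (array([0.65864744, 0.01488207]), np.float64(0.024908821487745963))
[362.  93.] 353 z 0.0780 enc [0.5936 0.0613] r 0.0115 fit (array([0.6077767, 0.0654499]), np.float64(0.018134490762915893))
[540.  65.] 2204 z 0.0545 enc [ 0.6369 -0.1301] r 0.0110 fit (array([ 0.63682769, -0.12986215]), np.float64(0.01064376895635326))
[300. 123.] 991 z 0.0433 enc [0.5713 0.1544] r 0.0216 fit (array([0.57109855, 0.15451988]), np.float64(0.020955554294745514))
[254. 141.] 70 z 0.0420 enc [0.544 0.215] r 0.0302 fit (array([0.51967123, 0.23807278]), np.float64(0.045106657282067406))
[232. 166.] 3528 z 0.0397 enc [0.5176 0.2408] r 0.0429 fit (array([0.51709462, 0.24237704]), np.float64(0.04126840575043694))
[597. 143.] 207 z 0.0240 enc [ 0.5454 -0.2381] r 0.0240 fit (array([ 0.52897368, -0.2513712 ]), np.float64(0.03148014132866594))
[346. 193.] 247 z 0.0723 enc [0.4844 0.0938] r 0.0050 fit (array([0.47647746, 0.0972792 ]), np.float64(0.009925066253635194))
[592. 223.] 1348 z 0.0544 enc [ 0.4357 -0.2483] r 0.0113 fit (array([ 0.43568382, -0.24857042]), np.float64(0.010647703152457805))
[518. 228.] 1266 z 0.0544 enc [ 0.4284 -0.1491] r 0.0112 fit (array([ 0.42846978, -0.14859351]), np.float64(0.010552167403784719))
```

View pics/w8.png

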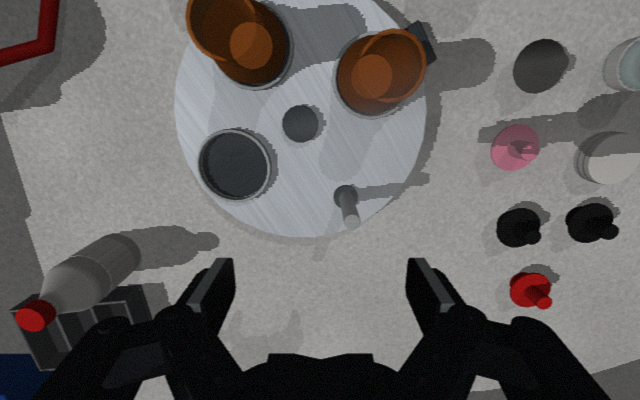

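Both flasks are seated (rim z 0.1425), and the black stoppers stand at (518,228) and (592,223). Next is stopper S3.

{"op": "servo_tool", "data": {
  "grip": [0.3,0.3,0.3,0.3,0.3,0.3,0.3,0.3,0.3,0.3,0.3,0.3,0.3,0.3],
  "linear": [
    [-0.108,0.35,0],
    [-0.108,0.35,0],
    [-0.108,0.35,0],
    [-0.108,0.35,0],
    [-0.108,0.35,0],
    [-0.108,0.35,0],
    [-0.108,0.35,0],
    [-0.108,0.35,0.2],
    [0,0,0.4],
    [0,0,0.4],
    [0,0,0.3],
    [0,0,0.2],
    [0,0,0],
    [0,0,0]
  ],
  "roll": [0,0,0,0,0,0,0,0,0,0,0,0,0,0]
}}

```text
time_s: 20.1
ee_pos: [0.4297, -0.1511, 0.1897]
orientation: [[1.0, -0.001, 0.0], [-0.001, -1.0, -0.0], [0.0, 0.0, -1.0]]
force: [-0.3, 0.1, -0.2]
gripper_width: 0.0555
grip_force: 0.0
```

Run:
```python
from h import *
p,d,c=wrist("w9")
seg(p,d,c,"black")
```

```text
tcp [ 0.4297 -0.1511  0.1897] [[1.0, -0.001, 0.0], [-0.001, -1.0, -0.0], [0.0, 0.0, -1.0]] 20.1
[91. 95.] 1904 z 0.0313 enc [0.5012 0.0506] r 0.0900 fit (array([0.56708699, 0.14873208]), np.float64(0.1485708393828612))
[  6. 152.] 459 z 0.0390 enc [0.4761 0.0883] r 0.0140 fit (array([0.47644687, 0.09104515]), np.float64(0.012422362427267046))
[438. 196.] 3838 z 0.0545 enc [ 0.4353 -0.249 ] r 0.0111 fit (array([ 0.43547616, -0.24898936]), np.float64(0.010696682484982454))
[318. 204.] 3696 z 0.0544 enc [ 0.4281 -0.1495] r 0.0110 fit (array([ 0.42821629, -0.14949713]), np.float64(0.010581074620365474))
```

{"op": "servo_tool", "data": {
  "grip": [0.3,0.3,0.3,0.3,0.3,0.3,-0.2,-1,-1,-1,-1,-1,-1],
  "linear": [
    [-0.015,-0.016,0.2],
    [0,0,0.3],
    [0,0,0.25],
    [0,0,0.1],
    [0,0,0.04],
    [0,0,0],
    [0,0,0],
    [0,0,0],
    [0,0,0],
    [0,0,0],
    [0,0,0],
    [0,0,0],
    [0,0,0]
  ],
  "roll": [0,0,0,0,0,0,0,0,0,0,0,0,0],
  "force": 40
}}

```text
time_s: 21.45
ee_pos: [0.4282, -0.1488, 0.1012]
orientation: [[1.0, -0.0, 0.002], [-0.0, -1.0, -0.0], [0.002, 0.0, -1.0]]
force: [0.5, 0.6, 7.9]
gripper_width: 0.021
grip_force: 39.0
```

{"op": "servo_tool", "data": {
  "grip": [-1,-1,-1,-1,-1,-1,-1,-1,-1,-1,-1,-1,-1,-1,-1,-1,-1,-1,-1],
  "linear": [
    [0,0,-0.1],
    [0,0,-0.3],
    [0,0,-0.4],
    [0,0,-0.4],
    [0,0,-0.4],
    [0,0,-0.4],
    [0.228,-0.357,0],
    [0.228,-0.357,0],
    [0.228,-0.357,0],
    [0.228,-0.357,0],
    [0.228,-0.357,0],
    [0.228,-0.357,0],
    [0.228,-0.357,0],
    [0.228,-0.357,0],
    [0.228,-0.357,0],
    [0.228,-0.357,0],
    [0,0,0.25],
    [0,0,0],
    [0,0,0]
  ],
  "roll": [0,0,0,0,0,0,0,0,0,0,0,0,0,0,0,0,0,0,0]
}}

```text
time_s: 23.35
ee_pos: [0.655, 0.2071, 0.2754]
orientation: [[1.0, -0.001, -0.002], [-0.001, -1.0, -0.002], [-0.002, 0.002, -1.0]]
force: [-0.2, -0.3, -0.3]
gripper_width: 0.0207
grip_force: 39.4
```

Run:
```python
from h import *
p,d,c=wrist("w10")
seg(p,d,c,"amber")
```

```text
tcp [0.655  0.2071 0.2754] [[1.0, -0.001, -0.002], [-0.001, -1.0, -0.002], [-0.002, 0.002, -1.0]] 23.35
[316. 186.] 3153 z 0.1424 enc [0.66   0.2099] r 0.0278 fit (array([0.65768757, 0.20928015]), np.float64(0.02757621499989652))
[481. 239.] 6763 z 0.1423 enc [0.6251 0.071 ] r 0.0289 fit (array([0.62474056, 0.07143096]), np.float64(0.028155366313506253))
```

View pics/w10.png

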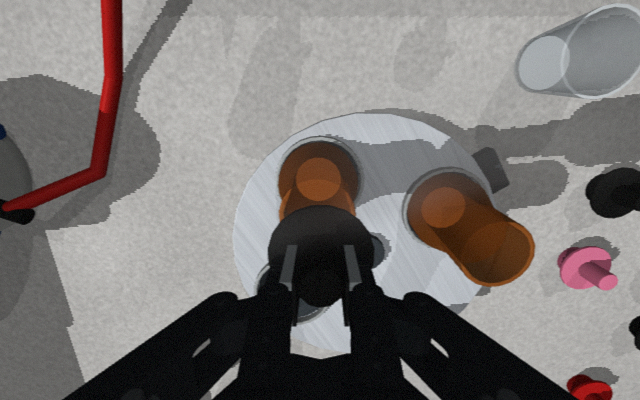

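Held stopper (320,265) is straight, with flask A's neck just beneath it. Lowering it in.

{"op": "servo_tool", "data": {
  "grip": [-1,-1,-1,-1,-1,-1,-1,-1,-1,-1],
  "linear": [
    [0.018,-0.016,0],
    [0,0,0.1],
    [0,0,0.1],
    [0,0,0.08],
    [0,0,0.06],
    [0,0,0.05],
    [0,0,0.04],
    [0,0,0.03],
    [0,0,0],
    [0,0,0]
  ],
  "roll": [0,0,0,0,0,0,0,0,0,0]
}}

```text
time_s: 24.4
ee_pos: [0.6575, 0.2101, 0.2296]
orientation: [[1.0, -0.0, 0.0], [-0.0, -1.0, 0.0], [0.0, -0.0, -1.0]]
force: [-0.5, 0.3, -0.8]
gripper_width: 0.0207
grip_force: 39.4
```

{"op": "servo_tool", "data": {
  "grip": [-1,-1,-1,-1,-1,-1,-1],
  "linear": [
    [-0.005,0.01,0.02],
    [0,0,0.015],
    [0,0,0.015],
    [0,0,0.01],
    [0,0,0.01],
    [0,0,0],
    [0,0,0]
  ],
  "roll": [0,0,0,0,0,0,0]
}}

```text
time_s: 25.1
ee_pos: [0.6572, 0.2093, 0.2234]
orientation: [[1.0, -0.0, 0.001], [-0.0, -1.0, 0.001], [0.001, -0.001, -1.0]]
force: [-1.5, -0.3, 5.4]
gripper_width: 0.0209
grip_force: 39.9
```

{"op": "servo_tool", "data": {
  "grip": [-0.3,0.1,0.3,0.3,0.3,0.3,0.3,0.3,0.3,0.3,0.3,0.3,0.3,0.3,0.3,0.3,0.3,0.3,0.3,0.3],
  "linear": [
    [0,0,0],
    [0,0,0],
    [0,0,0],
    [0,0,-0.1],
    [0,0,-0.35],
    [0,0,-0.4],
    [0,0,-0.35],
    [-0.185,0.3825,0],
    [-0.185,0.3825,0],
    [-0.185,0.3825,0],
    [-0.185,0.3825,0],
    [-0.185,0.3825,0],
    [-0.185,0.3825,0],
    [-0.185,0.3825,0],
    [-0.185,0.3825,0],
    [-0.185,0.3825,0],
    [-0.185,0.3825,0],
    [-0.185,0.3825,0],
    [-0.185,0.3825,0],
    [0,0,0]
  ],
  "roll": [0,0,0,0,0,0,0,0,0,0,0,0,0,0,0,0,0,0,0,0]
}}

```text
time_s: 27.1
ee_pos: [0.4316, -0.2559, 0.3433]
orientation: [[1.0, -0.01, -0.0], [-0.01, -1.0, -0.003], [-0.0, 0.003, -1.0]]
force: [0.1, 0.3, -0.0]
gripper_width: 0.0556
grip_force: 0.0
```

{"op": "servo_tool", "data": {
  "grip": [0.3,0.3,0.3,0.3,0.3,0.3],
  "linear": [
    [0,0,0.4],
    [0,0,0.4],
    [0,0,0.4],
    [0,0,0.3],
    [0,0,0],
    [0,0,0]
  ],
  "roll": [0,0,0,0,0,0]
}}

```text
time_s: 27.7
ee_pos: [0.4354, -0.2499, 0.1932]
orientation: [[1.0, 0.0, 0.0], [0.0, -1.0, 0.0], [0.0, -0.0, -1.0]]
force: [0.1, -0.0, 0.7]
gripper_width: 0.0557
grip_force: 0.0
```

Run:
```python
from h import *
p,d,c=wrist("w11")
seg(p,d,c,"black")
```

```text
tcp [ 0.4354 -0.2499  0.1932] [[1.0, 0.0, 0.0], [0.0, -1.0, 0.0], [0.0, -0.0, -1.0]] 27.7
[183.  73.] 80 z 0.0239 enc [ 0.5373 -0.1412] r 0.0214 fit (array([ 0.53982776, -0.12259175]), np.float64(0.02861223546482641))
[320. 201.] 3640 z 0.0544 enc [ 0.4352 -0.2495] r 0.0110 fit (array([ 0.43540669, -0.24948079]), np.float64(0.010664544920579227))
```

Aligned, so I'll grasp and lift it.

{"op": "servo_tool", "data": {
  "grip": [0.3,0.3,0.3,0.3,0.3,0.3,-0.2,-1,-1,-1,-1,-1,-1],
  "linear": [
    [0,0,0.2],
    [0,0,0.3],
    [0,0,0.25],
    [0,0,0.13],
    [0,0,0.04],
    [0,0,0],
    [0,0,0],
    [0,0,0],
    [0,0,0],
    [0,0,0],
    [0,0,0],
    [0,0,0],
    [0,0,0]
  ],
  "roll": [0,0,0,0,0,0,0,0,0,0,0,0,0]
}}

```text
time_s: 29.05
ee_pos: [0.4355, -0.2502, 0.1013]
orientation: [[1.0, -0.0, 0.001], [-0.0, -1.0, -0.001], [0.001, 0.001, -1.0]]
force: [-0.3, 0.5, 7.4]
gripper_width: 0.0208
grip_force: 39.1
```

{"op": "servo_tool", "data": {
  "grip": [-1,-1,-1,-1,-1,-1,-1,-1,-1,-1,-1,-1,-1,-1,-1,-1,-1,-1],
  "linear": [
    [0,0,-0.1],
    [0,0,-0.3],
    [0,0,-0.4],
    [0,0,-0.4],
    [0,0,-0.4],
    [0,0,-0.4],
    [0.189,-0.321,0],
    [0.189,-0.321,0],
    [0.189,-0.321,0],
    [0.189,-0.321,0],
    [0.189,-0.321,0],
    [0.189,-0.321,0],
    [0.189,-0.321,0],
    [0.189,-0.321,0],
    [0.189,-0.321,0],
    [0.189,-0.321,0],
    [0,0,0.25],
    [0,0,0]
  ],
  "roll": [0,0,0,0,0,0,0,0,0,0,0,0,0,0,0,0,0,0]
}}

```text
time_s: 30.85
ee_pos: [0.6219, 0.0718, 0.2727]
orientation: [[1.0, 0.002, -0.006], [0.002, -1.0, -0.001], [-0.006, 0.001, -1.0]]
force: [-0.5, -1.6, -0.6]
gripper_width: 0.0207
grip_force: 39.5
```

Run:
```python
from h import *
p,d,c=wrist("w12")
seg(p,d,c,"amber")
W=cloud(d,c);q=W[(W[...,2]>.17)&(d>0)&(np.hypot(W[...,0]-.656,W[...,1]-.209)<.04)];print("stopperA top",len(q),q.mean(0) if len(q) else 0)
```

```text
tcp [0.6219 0.0718 0.2727] [[1.0, 0.002, -0.006], [0.002, -1.0, -0.001], [-0.006, 0.001, -1.0]] 30.85
[170. 152.] 3219 z 0.1425 enc [0.6609 0.1965] r 0.0252 fit (array([0.65714455, 0.20736786]), np.float64(0.02775453447901647))
[321. 185.] 3392 z 0.1425 enc [0.6275 0.0716] r 0.0279 fit (array([0.62592605, 0.07145824]), np.float64(0.02763314027037603))
stopperA top 1234 [0.65706633 0.20814274 0.17505597]
```

View pics/w12.png

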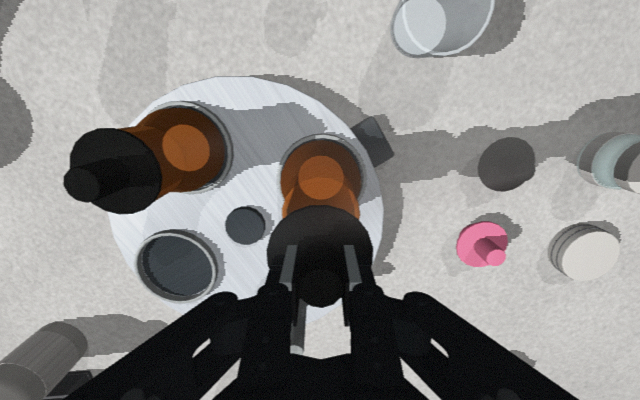

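Stopper A is home (top z 0.175–0.176). The second stopper is held straight above flask B.

{"op": "servo_tool", "data": {
  "grip": [-1,-1,-1,-1],
  "linear": [
    [0,0,0.1],
    [0,0,0],
    [0,0,0],
    [0,0,0]
  ],
  "roll": [0,0,0,0]
}}

```text
time_s: 31.3
ee_pos: [0.6241, 0.0706, 0.266]
orientation: [[1.0, -0.001, 0.001], [-0.001, -1.0, 0.0], [0.001, -0.0, -1.0]]
force: [-0.0, 0.3, -0.9]
gripper_width: 0.0206
grip_force: 39.5
```

{"op": "servo_tool", "data": {
  "grip": [-1,-1,-1,-1,-1,-1,-1,-1],
  "linear": [
    [0.005,-0.008,0.1],
    [0,0,0.08],
    [0,0,0.06],
    [0,0,0.05],
    [0,0,0.05],
    [0,0,0.03],
    [0,0,0],
    [0,0,0]
  ],
  "roll": [0,0,0,0,0,0,0,0]
}}

```text
time_s: 32.1
ee_pos: [0.6245, 0.0718, 0.2285]
orientation: [[1.0, -0.0, 0.0], [-0.0, -1.0, 0.0], [0.0, -0.0, -1.0]]
force: [-0.3, 0.6, -0.4]
gripper_width: 0.0206
grip_force: 39.5
```

{"op": "servo_tool", "data": {
  "grip": [-1,-1,-1,-1,-1,-1],
  "linear": [
    [0,0,0.02],
    [0,0,0.015],
    [0,0,0.01],
    [0,0,0.01],
    [0,0,0],
    [0,0,0]
  ],
  "roll": [0,0,0,0,0,0]
}}

```text
time_s: 32.7
ee_pos: [0.6248, 0.072, 0.2235]
orientation: [[1.0, 0.0, 0.001], [0.0, -1.0, 0.0], [0.001, -0.0, -1.0]]
force: [-0.6, 0.3, 4.7]
gripper_width: 0.0206
grip_force: 39.6
```

{"op": "servo_tool", "data": {
  "grip": [-0.3,0.1,0.3,0.3,0.3,0.3,0.3,0.3,0.3,0.3,0.3,0.3,0.3,0.3],
  "linear": [
    [0,0,0],
    [0,0,0],
    [0,0,0],
    [0,0,-0.1],
    [0,0,-0.35],
    [0,0,-0.4],
    [0,0,-0.35],
    [-0.3,-0.2,0],
    [-0.4,-0.2,0],
    [-0.4,-0.2,0],
    [-0.4,-0.1,0],
    [0,0,0],
    [0,0,0],
    [0,0,0]
  ],
  "roll": [0,0,0,0,0,0,0,0,0,0,0,0,0,0]
}}

```text
time_s: 34.1
ee_pos: [0.4755, 0.1414, 0.3435]
orientation: [[1.0, -0.001, 0.001], [-0.001, -1.0, 0.0], [0.001, -0.0, -1.0]]
force: [0.4, 0.4, -0.9]
gripper_width: 0.0557
grip_force: 0.0
```

Run:
```python
from h import *
p,d,c=wrist("w13")
print(manip.observe()["qpos"].round(1))
W=cloud(d,c);X,Y,Z=np.moveaxis(W,-1,0)
for nm,g,lo in(("A",(.656,.2087),.169),("B",(.6247,.0714),.169),("post",(.477,.098),.117),("postmid",(.477,.098),.08)):
    q=W[(Z>lo)&(Z<lo+.015)&(d>0)&(np.hypot(X-g[0],Y-g[1])<.03)]
    print(nm,len(q),q[:,2].max() if len(q) else 0,cv2.minEnclosingCircle(q[:,:2].astype(np.float32)) if len(q) else 0)
for g in((.656,.2087),(.6247,.0714)):
    q=W[(Z>.13)&(Z<.155)&(d>0)&(np.hypot(X-g[0],Y-g[1])<.035)];fl=q[np.argsort(-q[:,2])]
    fl=q[q[:,2]>.1435];A=np.c_[fl[:,:2],np.ones(len(fl))];print("flange",len(fl),fl[:,2].mean(),"slope",np.linalg.lstsq(A,fl[:,2],rcond=None)[0][:2],cv2.minEnclosingCircle(fl[:,:2].astype(np.float32)))
```

```text
tcp [0.4755 0.1414 0.3435] [[1.0, -0.001, 0.001], [-0.001, -1.0, 0.0], [0.001, -0.0, -1.0]] 34.1
[ -14.6   13.4   -8.4  108.1    2.3   58.6 -114. ]
A 0 0 0
B 479 0.17754030149916 ((0.6226842403411865, 0.07304157316684723), 0.010808886028826237)
post 241 0.12367585643095978 ((0.4782049357891083, 0.09558408707380295), 0.008730682544410229)
postmid 53 0.09480455214450806 ((0.4796472191810608, 0.0959281325340271), 0.008717969059944153)
flange 287 0.1456127050789933 slope [0.01907835 0.01210088] ((0.6318421363830566, 0.21070948243141174), 0.017161477357149124)
flange 2673 0.14594146386996384 slope [0.01056821 0.00118559] ((0.6239625215530396, 0.07252420485019684), 0.029956938698887825)
```

View pics/w13.png

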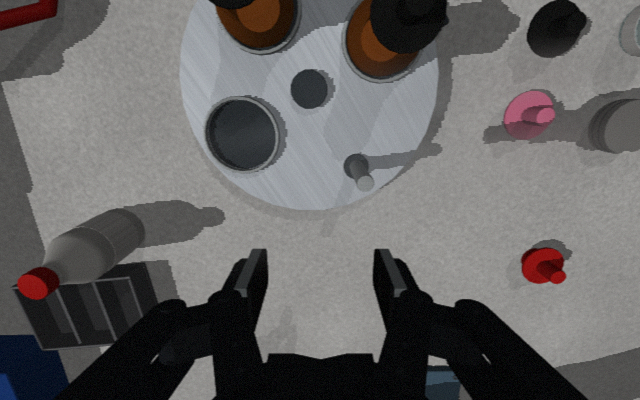

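Both stoppers are home (flange z 0.146, grip top 0.1775), and the post top is at (365,183), world (0.478,0.096). I'm lining up over the post with the tool's y tangential.

{"op": "servo_tool", "data": {
  "grip": [0.3,0.3,0.3,0.3,0.3,0.3,0.3,0.3],
  "linear": [
    [0.02,0.22,0],
    [0,0.23,0],
    [0,0,0.4],
    [0,0,0.4],
    [0,0,0.2],
    [0,0,0],
    [0,0,0],
    [0,0,0]
  ],
  "roll": [0,0,-1,-1,-1,-0.7,0,0]
}}

```text
time_s: 34.95
ee_pos: [0.4773, 0.0965, 0.2431]
orientation: [[0.852, 0.523, 0.001], [0.523, -0.852, 0.0], [0.001, 0.0, -1.0]]
force: [0.5, 0.2, -0.2]
gripper_width: 0.0555
grip_force: 0.0
```

Run:
```python
from h import *
p,d,c=wrist("w14")
W=cloud(d,c);X,Y,Z=np.moveaxis(W,-1,0)
q=W[(Z>.117)&(Z<.132)&(d>0)&(np.hypot(X-.477,Y-.097)<.03)]
s=manip.observe();e=s["ee_pos"]
if len(q):
    g=cv2.minEnclosingCircle(q[:,:2].astype(np.float32));print(len(q),g,"tool shift",s["orientation"].T@np.r_[np.array(g[0])-e[:2],0])
```

```text
tcp [0.4773 0.0965 0.2431] [[0.852, 0.523, 0.001], [0.523, -0.852, 0.0], [0.001, 0.0, -1.0]] 34.95
494 ((0.4786459505558014, 0.09568372368812561), 0.008736250922083855) tool shift [7.02825541e-04 1.53998693e-03 1.21665182e-06]
```

{"op": "servo_tool", "data": {
  "grip": [0.3,0.3,0.3,0.3,0,-0.3,-0.6,-1,-1,-1,-1],
  "linear": [
    [0.007,0.012,0.3],
    [0,0,0.3],
    [0,0,0.22],
    [0,0,0],
    [0,0,0],
    [0,0,0],
    [0,0,0],
    [0,0,0],
    [0,0,0],
    [0,0,0],
    [0,0,0]
  ],
  "roll": [0,0,0,0,0,0,0,0,0,0,0],
  "force": 25
}}

```text
time_s: 36.1
ee_pos: [0.4786, 0.0964, 0.1623]
orientation: [[0.85, 0.526, 0.003], [0.526, -0.85, 0.001], [0.002, 0.001, -1.0]]
force: [-0.9, -0.5, 6.1]
gripper_width: 0.0176
grip_force: 24.3
```

Gripped. I'll turn 45° in slow rows and check forces.

{"op": "servo_tool", "data": {
  "grip": [-1,-1,-1,-1,-1,-1,-1,-1,-1,-1,-1,-1],
  "linear": [
    [0.0008,0.0432,0],
    [0.0008,0.0432,0],
    [0.0034,0.0863,0],
    [0.0034,0.0863,0],
    [0.0034,0.0863,0],
    [0.0034,0.0863,0],
    [0.0034,0.0863,0],
    [0.0034,0.0863,0],
    [0.0034,0.0863,0],
    [0.0034,0.0863,0],
    [0.0034,0.0863,0],
    [0,0,0]
  ],
  "roll": [-0.2618,-0.2618,-0.5236,-0.5236,-0.5236,-0.5236,-0.5236,-0.5236,-0.5236,-0.5236,-0.5236,0]
}}

```text
time_s: 37.3
ee_pos: [0.5482, 0.0479, 0.1623]
orientation: [[0.227, 0.974, 0.005], [0.974, -0.227, 0.002], [0.003, 0.004, -1.0]]
force: [0.6, 2.3, 5.8]
gripper_width: 0.0176
grip_force: 26.6
```

{"op": "servo_tool", "data": {
  "grip": [-1,-1,-1,-1,-1,-1,-1,-1,-1,-1,-1,-1,-1,-1],
  "linear": [
    [0.0034,0.0863,0],
    [0.0034,0.0863,0],
    [0.0034,0.0863,0],
    [0.0034,0.0863,0],
    [0.0034,0.0863,0],
    [0.0034,0.0863,0],
    [0.0034,0.0863,0],
    [0.0034,0.0863,0],
    [0.0034,0.0863,0],
    [0.0008,0.0432,0],
    [0.0008,0.0432,0],
    [0,0,0],
    [0,0,0],
    [0,0,0]
  ],
  "roll": [-0.5236,-0.5236,-0.5236,-0.5236,-0.5236,-0.5236,-0.5236,-0.5236,-0.5236,-0.2618,-0.2618,0,0,0]
}}

```text
time_s: 38.7
ee_pos: [0.6291, 0.0626, 0.1624]
orientation: [[-0.527, 0.85, 0.001], [0.85, 0.527, 0.002], [0.001, 0.002, -1.0]]
force: [-2.1, 4.1, 6.1]
gripper_width: 0.0172
grip_force: 26.5
```

{"op": "servo_tool", "data": {
  "grip": [-0.7,-0.3,0,0.2,0.2,0.2,0.2,0.2,0.2,0.2,0.2,0.2,0.2,0.2,0.2,0.2],
  "linear": [
    [0,0,0],
    [0,0,0],
    [0,0,0],
    [0,0,0],
    [0,0,-0.1],
    [0,0,-0.3],
    [0,0,-0.4],
    [0,0,-0.4],
    [0,0,-0.4],
    [0,0,-0.4],
    [-0.3,0,0],
    [-0.4,0,0],
    [-0.4,0,0],
    [-0.3,0,0],
    [0,0,0],
    [0,0,0]
  ],
  "roll": [0,0,0,0,0,0,0,0,0,0,0,0,0,0,0,0]
}}

```text
time_s: 40.3
ee_pos: [0.7027, -0.0588, 0.361]
orientation: [[-0.526, 0.851, -0.0], [0.851, 0.526, 0.001], [0.001, 0.0, -1.0]]
force: [-1.0, 1.2, 0.6]
gripper_width: 0.0513
grip_force: 0.0
```

Run:
```python
from h import *
print(manip.observe()["ee_pos"],manip.observe()["time_s"])
C=np.array([.5711,.1545])
for n in("top","side","wrist"):
    c=manip.camera_info(n);p,d=manip.grab_frame(n);W=cloud(d,c);X,Y,Z=np.moveaxis(W,-1,0);cv2.imwrite(f"pics/{n}9.png",p[:,:,::-1])
    near=(d>0)&(np.hypot(X-C[0],Y-C[1])<.15)
    for nm,lo,hi in(("grip",.165,.185),("flange",.1435,.155),("post",.11,.13)):
        m=near&(Z>lo)&(Z<hi)
        k,L,st,ce=cv2.connectedComponentsWithStats(m.astype(np.uint8))
        for i in range(1,k):
            if st[i,4]<12:continue
            q=W[L==i];r=q[:,:2].mean(0)-C;print(n,nm,ce[i].round(),st[i,4],q[:,2].max().round(4),np.median(q[:,2]).round(4),"mean",q[:,:2].mean(0).round(4),"ang %.1f rad %.3f"%(np.degrees(np.arctan2(r[1],r[0])),np.hypot(*r)))
    cr=cv2.imread(f"pics/{n}9.png")
    if n=="side":cv2.imwrite("pics/final.png",cv2.resize(cr[130:290,240:440],None,fx=3.5,fy=3.5))
```

```text
[ 0.70270089 -0.05875254  0.36100538] 40.3
top grip [265. 176.] 47 0.183 0.1756 mean [0.6515 0.2081] ang 33.7 rad 0.097
top grip [252. 224.] 47 0.1809 0.1751 mean [0.5138 0.2399] ang 123.9 rad 0.103
top flange [266. 178.] 210 0.1541 0.1468 mean [0.6519 0.2076] ang 33.3 rad 0.097
top flange [254. 225.] 226 0.1547 0.1467 mean [0.5126 0.2398] ang 124.4 rad 0.103
top post [270. 187.] 24 0.1296 0.1186 mean [0.6313 0.1987] ang 36.3 rad 0.075
top post [316. 188.] 31 0.1274 0.1225 mean [0.6281 0.0623] ang -58.3 rad 0.108
top post [263. 230.] 12 0.1297 0.1251 mean [0.5026 0.2167] ang 137.8 rad 0.092
side grip [311. 145.] 46 0.1814 0.1764 mean [0.5163 0.2355] ang 124.1 rad 0.098
side grip [359. 148.] 52 0.1811 0.175 mean [0.6544 0.2039] ang 30.7 rad 0.097
side flange [312. 153.] 142 0.1547 0.1488 mean [0.5172 0.2322] ang 124.7 rad 0.095
side flange [359. 157.] 154 0.1549 0.1487 mean [0.6544 0.2001] ang 28.7 rad 0.095
side post [312. 164.] 108 0.1299 0.1199 mean [0.5182 0.2189] ang 129.4 rad 0.083
side post [359. 168.] 115 0.1298 0.1209 mean [0.6538 0.188 ] ang 22.1 rad 0.089
side post [355. 191.] 47 0.1257 0.1208 mean [0.6309 0.0589] ang -58.0 rad 0.113
wrist post [321.  37.] 345 0.1241 0.1215 mean [0.6306 0.0616] ang -57.4 rad 0.110
```

View pics/final.png

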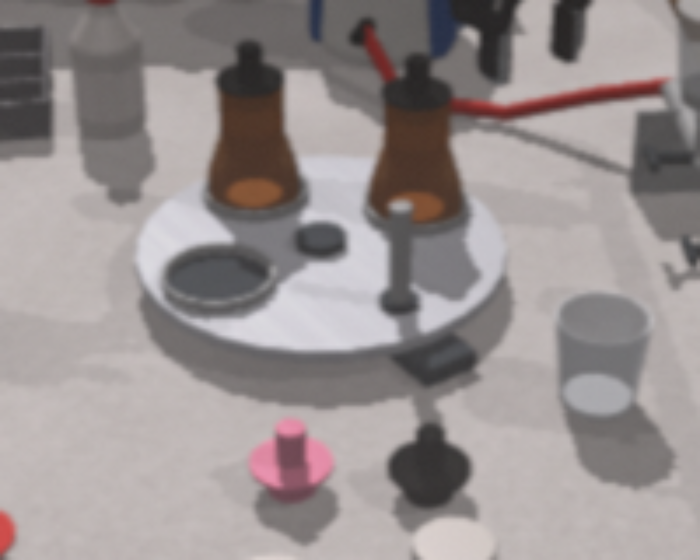

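The table is one click on: the post is at (400,250) in the crop, about -57.5° and previously 212°. Both flasks, at (255,140) and (415,150), are upright, closed and in their pockets. The gripper is clear, so I'm handing in.

```bash
python3 -c "
from bench import manip
print(manip.sign_off())"
```

```text
the job is handed in; nothing more can be done
None
```

The job is handed in (no verdict came back): the two amber flasks present are in their pockets and stoppered, and the table is one click counter-clockwise, as the last pictures confirm.

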